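# Pack a power-supply kit after burn-in

## Robot

A 6-joint arm with a two-finger parallel gripper is mounted at the origin on the work surface. World frame = base frame: x ahead of the robot, y to its left, z up, the work surface at z = 0. Lengths are in mm, angles in degrees, forces in N, time in s.
With the tool pointing down it reaches from about 350 to 850 mm from the base axis. Payload 8.1 kg.
Tool frame: the origin (TCP) lies midway between the tips of the shut fingers; the grasp point (between the pads) lies 19 mm behind it; x points along the fingers, z is the direction in which the jaws open and shut, and the axes are right-handed (so a half turn about x gives the same grasp; the last joint's range is limited). The gripper opens to 85 mm and grips with 20 to 120 N. Pads are 22 mm wide; open, the fingers measure 114 mm over their backs; the gripper's body (76 mm by 85 mm) begins 54 mm behind the grasp point. The pads swing forward as they close: fully open they stand 13 mm farther back than shut.
Start: joints at [-72.044, 7.471, 85.268, -0, 87.261, -4.893], TCP at [233.008, -552.913, 231.292] pointing down, gripper open.
Joint ranges: [-169.43, 169.43], [-51.17, 129.36], [1.28, 143.12], [-76.62, 256.62], [0, 156.53], [-152.29, 152.29]. Speed limits (degrees/s): [136.94, 136.94, 159.86, 180, 180, 180].

## Interface

Orientations are given as [roll, pitch, yaw] about the fixed x, y, z axes, in that order (R = Rz(yaw) Ry(pitch) Rx(roll)).
In Python, from bench import r gives the robot as it stands. The module is installed in compiled form; this text tells all that it offers.
- The arm moves only by the tool servo_tool, never from a script. Its argument "commands" is a list that holds one entry, the list of rows, each a list of 7 numbers: the closure in counts, from 0 (fully open) to 255 (shut), then the shift along the tool's x, y, z in cm, then the turn, a rotation vector about the tool's x, y, z in degrees. A call has 1 to 8 rows; each row is the pose to reach, as a shift and turn from the pose commanded when the call began, along the tool's axes at that moment; what a row does not reach only later rows make up. A row lasts 1/10 s, in which the tool goes at most 50 mm and 8.59 degrees, less where a joint would pass 70% of its speed; a pose out of reach is approached as far as the arm can. A call with a gripper value outside its range is refused whole. The fingers move at their own pace and stop on an object; "force" is the grip in N (left out, the last holds). Time passes only in rows, so rows that repeat a pose let the fingers close. It gives the time, the measured TCP pose, the force and the opening at its end, in the units of the state.
- r.sense(): the state, without advancing time (a new reading comes with each control period).
- r.snapshot(name): name is "side" or "top" or "wrist"; returns (picture, depth): 420x560x3 uint8, red, green, blue; 420x560 float32, mm along the optical axis (not along the pixel's ray), 0 where there is no reading.
- r.calibration(name): a dict with "fx", "fy", "cx", "cy" (pixels), "pose" (4x4, takes a point from camera to world coordinates). Camera axes: x right, y down, z forward; pixel columns grow to the right and rows downward; lengths in mm; the calibration is good to about 2 mm. A picture is of the moment at which its call begins: read the wrist's pose just before it. calibration takes no time and is no camera call; for the wrist camera it gives the pose at the moment of the call.
- r.hand_in(): hands the job in, once; it reports no verdict.
The state is a dict: "time": time; "joint_pos": joint angles; "qd": joint speeds; "joint_efforts": joint torques, N m; "tool_pos": TCP position; "tcp_rot": TCP orientation; "ft_force": force on the tool from outside, world axes, zero at the start; "wrist_torque": the same for the moment, N m; "finger_gap": finger opening in mm.
Only numpy, scipy, OpenCV 4.12 (cv2) and the standard library are available. Lean on these libraries where they do the work, as an engineer would, in place of code of your own. Each camera call takes 0.05 s, during which the arm holds its last target.

## Task

Finish packing the black tray, which already holds the transformer: put the finned aluminium power module and the blue capacitor in beside it, so that all three stand upright on the tray's floor, side by side. The capacitor is held in the burn-in fixture's sprung clip: snap it forward out of the clip's open side, do not draw it up through the clip. Lower the parts in rather than dropping them, and leave the other things on the bench where they are.

Things in the scene. Friction and masses are not known exactly. Their poses are not given: they have to be found in the camera images.
- tray: Black open tray, fixed to the bench. Outer 150 x 68 mm, inner 140 mm (along its x) x 58 mm (along its y), walls 5 mm thick and 34 mm high, floor 4 mm thick. Origin: centre of its underside, on the bench; z up. The three parts fit in one row along its x with 14 mm to spare in all, and 8 mm or more across; every part stands well above the walls.
- transformer_center (a point): Centre of the transformer (steel core, yellow winding), 46 mm along its x, 50 mm along its y, 60 mm tall, 0.38 kg, loose. It stands in the tray from the start, at most 5 mm from the tray's +x end wall (the end away from the robot), its axes along the tray's. z up.
- module_center (a point): Centre (half-way up) of the power module, a finned aluminium block standing loose on the bench: 40 mm along its x, 50 mm along its y (pinch it across y), 72 mm tall, about 0.2 kg, lower edges rounded 3 mm. z up. In the tray its x should lie along the tray's x (either way round).
- capacitor_center (a point): Centre (half-way up) of the blue capacitor, an upright cylinder 40 mm in diameter, 90 mm tall, about 0.15 kg, loose, lower edge rounded 3 mm. It starts upright in the clip, standing on the fixture's base plate, its underside 12 mm above the bench. z runs along the cylinder to the terminals, up.
- fixture: Burn-in fixture, fixed to the bench: grey base plate 12 mm thick, from 35 mm before to 50 mm behind the origin along its x, 84 mm wide along its y, with a post behind the capacitor up to 52 mm above the bench. Origin: on the bench, below the capacitor's axis. z up. The clip's mouth faces its -x, roughly towards the robot (within 25 degrees).
- clip_center (a point): Centre of the C-shaped clip on the capacitor's axis, 40 mm above the bench; axes as the fixture's. Two sprung steel jaws hold the capacitor between 32 and 48 mm above the bench (hinge pins to 50 mm); above 52 mm it is free all round. It snaps out towards -x with about 10 N and is clear of the jaws after 35 mm; hold it firmly just above the clip, or it tilts in the fingers.
- small_cap: Bystander, to be left alone: a small black capacitor, 28 mm across, 45 mm tall. Origin: centre of its underside.
- choke: Bystander, to be left alone: a copper-coloured ring-shaped choke, 52 mm across, 20 mm tall. Origin: centre of its underside.
- board: Bystander, to be left alone: a green circuit board lying flat, 100 x 80 mm. Origin: centre of its underside.
- screwdriver: Bystander, to be left alone: a screwdriver lying down, about 200 mm long, handle towards its -x.
- screw_cup: Bystander, to be left alone: a grey plastic cup, 68 mm across, 55 mm tall. Origin: centre of its underside.
- meter: Bystander, to be left alone: a yellow hand-held meter lying flat, 75 x 150 x 34 mm. Origin: centre of its underside.
Not all that is in view belongs to the job. Leave any green or orange look-alike of the part that bears module_center alone.

How it is judged:
By the outcome, as a careful person would: the job done as asked, in the order asked, and still so for the second after the job is handed in, with the robot touching nothing.
It also fails if it takes over 51 s, if anything falls off the work surface, if the arm or the gripper's body presses on something with over 40 N, if the wrist force passes 120 N, or if a joint passes its speed limit or range.

## Working session

There is one attempt and no reset: what is moved stays moved. The work goes in short steps, Python scripts to look and compute and a tool call to move; the robot and the scene stay as the last step left them, time stands still between calls to the robot, and variables do not carry over. Pictures are saved under pics/ and viewed, and the job is handed in when it is done.

Besides the shell and the picture viewer there is one more tool, called after "Request:" as a command line: name --argument value ..., lists and objects as JSON in quotes. servo_tool: Moves the arm, as the interface text tells. Its arguments: {"type":"object","properties":{"commands":{"type":"array","items":{"type":"array","items":{"type":"array","items":{"type":"number"}}}},"force":{"type":"number"}},"required":["commands"]}

```bash
mkdir -p pics; cat > h.py <<'E'
import numpy as np, cv2
from bench import r
def snap(n,tag):
    s=r.sense(); c=r.calibration(n); p,d=r.snapshot(n)
    np.savez(f'pics/{tag}.npz',p=p,d=d,K=np.array([c['fx'],c['fy'],c['cx'],c['cy']]),T=np.array(c['pose']))
    cv2.imwrite(f'pics/{tag}.png',cv2.cvtColor(p,cv2.COLOR_RGB2BGR))
class V:
    def __init__(s,tag):
        z=np.load(f'pics/{tag}.npz'); s.p,s.d,s.K,s.T=z['p'],z['d'],z['K'],z['T']
    def ray(s,u,v):
        fx,fy,cx,cy=s.K
        u=np.asarray(u,float);v=np.asarray(v,float)
        return np.stack([(u-cx)/fx,(v-cy)/fy,np.ones_like(u)],-1)@s.T[:3,:3].T
    def plane(s,u,v,z):
        R=s.ray(u,v); o=s.T[:3,3]
        return o+R*((z-o[2])/R[...,2])[...,None]
    def cloud(s):
        v,u=np.mgrid[:420,:560]; 
        return s.T[:3,3]+s.ray(u,v)*s.d[...,None]
    def pix(s,P):
        q=(np.asarray(P,float)-s.T[:3,3])@s.T[:3,:3]; fx,fy,cx,cy=s.K
        return np.stack([fx*q[...,0]/q[...,2]+cx,fy*q[...,1]/q[...,2]+cy],-1)
E
python3 - <<'E'
from h import *
for n in('side','top','wrist'): snap(n,n+'0')
s=r.sense(); print(s)
for n in('side','top'): c=r.calibration(n); print(n,c)
E
```

```text
{'time': 0.15, 'joint_pos': array([-7.20436579e+01,  7.50746140e+00,  8.53155858e+01, -1.07423426e-03,
        8.72624165e+01, -4.89076564e+00]), 'qd': array([ 0.02533939, -0.04891112, -0.19379427, -0.12708056, -0.00398008,
       -0.04690994]), 'joint_efforts': array([ 5.80372525e-04, -5.70061326e+01, -5.01158345e+01, -2.36293108e-04,
        9.45782172e-03,  7.42840643e-05]), 'tool_pos': array([ 232.86577509, -552.49564567,  230.45538489]), 'tcp_rot': array([175.82850111,  89.91452958, 108.67566096]), 'ft_force': array([-0.26056387, -0.35602528, -0.19472732]), 'wrist_torque': array([0.01535156, 0.07145158, 0.03356252]), 'finger_gap': 85.70907580710332}
side {'fx': 506.2748578929877, 'fy': 506.2748578929877, 'cx': 279.28633691598225, 'cy': 210.2600187349838, 'pose': array([[-9.76166921e-01, -1.34195778e-01,  1.70556838e-01,
         3.45260747e+02],
       [-2.16827246e-01,  6.36284386e-01, -7.40356756e-01,
         1.19922116e+03],
       [-9.16990193e-03, -7.59693145e-01, -6.50217071e-01,
         1.11890063e+03],
       [ 0.00000000e+00,  0.00000000e+00,  0.00000000e+00,
         1.00000000e+00]])}
top {'fx': 466.2531634840106, 'fy': 466.2531634840106, 'cx': 279.9298541076731, 'cy': 206.93319904411555, 'pose': array([[-7.66442192e-03, -9.90580166e-01,  1.36719386e-01,
         4.23679260e+02],
       [-9.99956748e-01,  6.87197480e-03, -6.26720548e-03,
        -1.88062821e+00],
       [ 5.26863727e-03, -1.36761507e-01, -9.90589992e-01,
         1.33606543e+03],
       [ 0.00000000e+00,  0.00000000e+00,  0.00000000e+00,
         1.00000000e+00]])}
```

View pics/top0.png

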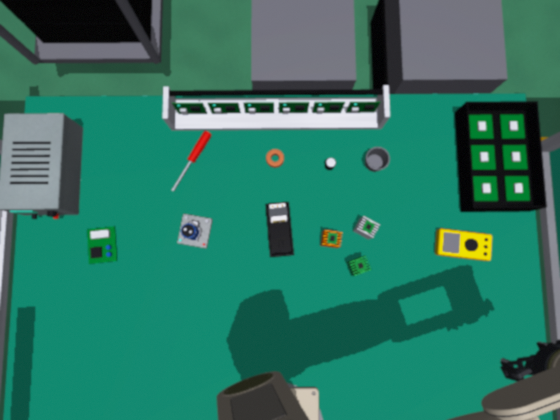

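View pics/side0.png

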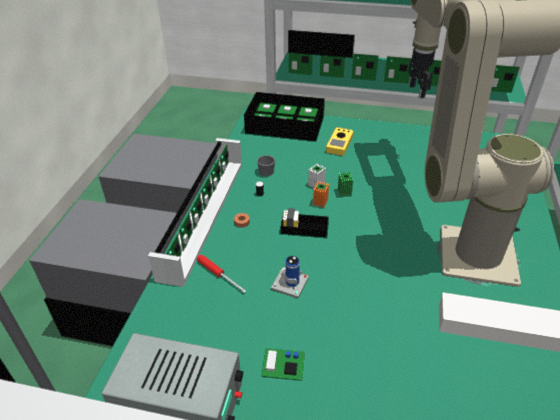

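View pics/wrist0.png

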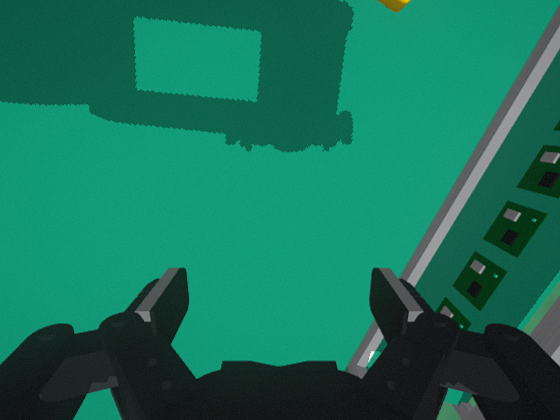

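In the top view, three things could be the module: silver at (368,226), orange at (332,238) and green at (359,265). By the description I choose the silver one. The capacitor is at (190,230) in the fixture, and the tray is at (279,230) with the transformer at its far end, (278,213). Next, a close crop to check the choice, plus measurements.

```bash
python3 - <<'E'
from h import *
t=V('top0')
c=t.p[185:285,160:400]
a=cv2.resize(t.p[200:290,310:400],(390,390),interpolation=cv2.INTER_CUBIC)
b=cv2.resize(t.p[190:270,165:305],(390,222),interpolation=cv2.INTER_CUBIC)
s=V('side0');e=cv2.resize(s.p[150:300,270:370],(390,585)[:2],interpolation=cv2.INTER_CUBIC)
im=np.zeros((600,790,3),np.uint8); im[:390,:390]=a; im[390:600,:390]=b[:210]; im[:585,395:785]=e
cv2.imwrite('pics/crop0.png',im[...,::-1])
C=t.cloud()
def obj(z0,z1,x0,x1,y0,y1,name):
    m=(C[...,2]>z0)&(C[...,2]<z1)&(C[...,0]>x0)&(C[...,0]<x1)&(C[...,1]>y0)&(C[...,1]<y1)
    q=C[m]; 
    if len(q)<5: print(name,'few',len(q));return
    print(name,len(q),q.mean(0).round(1),q.min(0).round(1),q.max(0).round(1),np.median(q[:,2]).round(1),cv2.minAreaRect(q[:,:2].astype(np.float32)))
for u,v,n in[(368,226,'mod'),(190,230,'cap'),(279,230,'tray'),(332,238,'or'),(359,265,'gr')]:
    print(n,C[v,u].round(1))
E
```

```text
mod [ 544.  -249.2   72.9]
cap [533.4 228.1 107.8]
tray [ 5.412e+02 -7.100e+00 -1.000e-01]
or [ 512.1 -150.5   72.1]
gr [ 438.7 -220.5   78.2]
```

View pics/crop0.png

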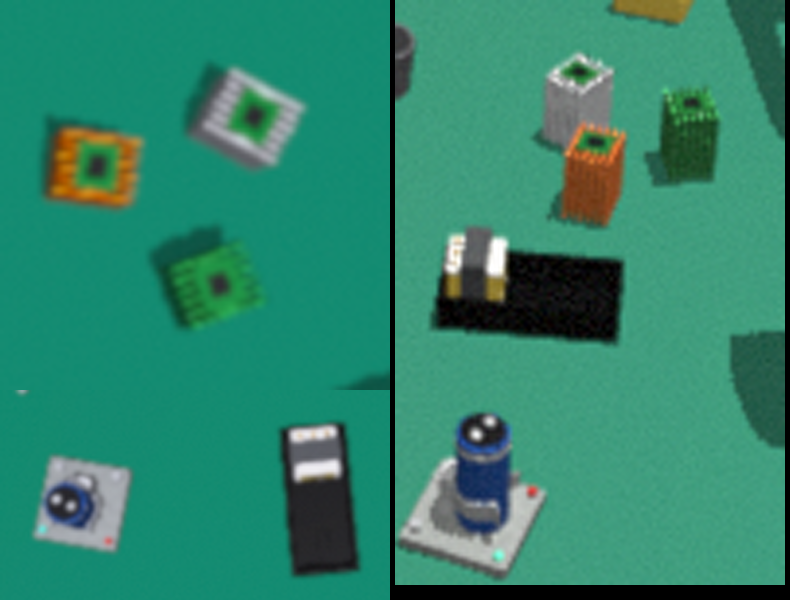

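```bash
cat >> h.py <<'E'
from scipy.spatial.transform import Rotation as Ro
def Rdes(psi):  # jaw axis heading deg, tool down
    z=np.array([np.cos(np.radians(psi)),np.sin(np.radians(psi)),0]); x=np.array([0,0,-1.]); y=np.cross(z,x)
    return np.stack([x,y,z],1)
def state():
    s=r.sense(); R=Ro.from_euler('xyz',s['tcp_rot'],degrees=True).as_matrix(); return s,s['tool_pos'],R
def goto(P,psi=None,mod=True):
    s,p,R=state()
    jz=np.degrees(np.arctan2(R[1,2],R[0,2]))
    rv=np.zeros(3)
    if psi is not None:
        k=psi
        if mod: k=jz+(psi-jz+90)%180-90
        rv=Ro.from_matrix(R.T@Rdes(k)).as_rotvec(degrees=True)
    d=R.T@(np.asarray(P,float)-p)/10
    print('t',round(s['time'],2),'pos',p.round(1),'jaw',jz.round(2),'j6',s['joint_pos'][5].round(1),'gap',s['finger_gap'].round(1),'F',s['ft_force'].round(1))
    print('  shift',d.round(2),'turn',rv.round(1))
E
python3 - <<'E'
from h import *
t=V('top0');C=t.cloud()
hsv=cv2.cvtColor(t.p,cv2.COLOR_RGB2HSV)
def rect(m,n):
    q=C[m]; print(n,len(q),np.median(q,0).round(1),[np.round(a,1) for a in cv2.minAreaRect(q[:,:2].astype(np.float32))])
b=lambda u0,u1,v0,v1:(lambda M:M)(np.pad(np.ones((v1-v0,u1-u0),bool),((v0,420-v1),(u0,560-u1))))
Z=C[...,2]
rect(b(350,385,210,242)&(Z>66),'module top')
rect(b(320,345,225,250)&(Z>66),'orange top')
rect(b(345,375,250,280)&(Z>66),'green top')
rect(b(175,215,210,252)&(Z>90),'cap top')
rect(b(175,215,210,252)&(Z>6)&(Z<18),'plate')
rect(b(262,298,198,260)&(Z>28)&(Z<40),'tray rim')
rect(b(262,298,198,260)&(Z>52),'xfmr')
dark=b(262,298,195,262)&(t.p.max(2)<60); print(dark.sum())
v,u=np.nonzero(dark);q=t.plane(u,v,34.)
print([np.round(a,1) for a in cv2.minAreaRect(q[:,:2].astype(np.float32))])
s,p,R=state(); c=r.calibration('wrist'); T=c['pose']
print('cam in tool',(R.T@(T[:3,3]-p)).round(1)); print((R.T@T[:3,:3]).round(2),c['fx'],c['cx'],c['cy'])
goto([0,0,0])
E
```

```text
module top 216 [ 544.  -247.2   71.8] [array([ 478.6, -144.2]), array([ 58.7, 299.5]), np.float64(32.2)]
orange top 211 [ 512.4 -150.2   71.6] [array([487. , -84.5]), array([ 56.5, 200.4]), np.float64(21.7)]
green top 215 [ 438.8 -222.6   71.5] [array([ 423.1, -127.3]), array([ 44.8, 246.7]), np.float64(10.0)]
cap top 198 [532.6 234.2 103. ] [array([481.3, 126.6]), array([281.4,  38.9]), np.float64(64.2)]
plate 560 [542.  220.9  12. ] [array([542.3, 235. ]), array([112.6, 107.8]), np.float64(4.0)]
tray rim 259 [535.6 -10.   34.2] [array([542.7,  -6.1]), array([150.1,  67.9]), np.float64(4.8)]
xfmr 282 [587.7  -1.9  61.3] [array([519.6, -12.8]), array([186.5,  49.7]), np.float64(8.4)]
815
[array([539.9,  -6.8]), array([144.7,  64. ]), np.float64(4.7)]
cam in tool [-142.9   71.3   -0.4]
[[-0.   -0.28  0.96]
 [ 0.   -0.96 -0.28]
 [ 1.    0.    0.  ]] 308.8417168042312 278.7268088956133 215.87915977565942Traceback (most recent call last):
  File "<stdin>", line 20, in <module>
  File "h.py", line 38, in goto
    print('t',round(s['time'],2),'pos',p.round(1),'jaw',jz.round(2),'j6',s['joint_pos'][5].round(1),'gap',s['finger_gap'].round(1),'F',s['ft_force'].round(1))
                                                                                                          ^^^^^^^^^^^^^^^^^^^^^
AttributeError: 'float' object has no attribute 'round'
```

```bash
sed -i "s/s\['finger_gap'\].round(1)/round(float(s['finger_gap']),1)/" h.py; python3 - <<'E'
from h import *
t=V('top0');C=t.cloud()
def rect(P,z0,z1,rad,n):
    m=(C[...,2]>z0)&(C[...,2]<z1)&(np.hypot(C[...,0]-P[0],C[...,1]-P[1])<rad)
    q=C[m];print(n,len(q),[np.round(a,1) for a in cv2.minAreaRect(q[:,:2].astype(np.float32))])
rect((544,-247),66,78,40,'mod');rect((532,234),95,110,30,'cap');rect((588,-2),55,70,40,'xf')
rect((542,221),8,16,75,'plate')
goto([500,-250,280],57)
E
```

```text
mod 210 [array([ 544.1, -248.3]), array([48.9, 40.4]), np.float64(59.8)]
cap 181 [array([534.1, 236.1]), array([39.6, 37.4]), np.float64(89.8)]
xf 232 [array([588.3,  -2.4]), array([45.8, 49.8]), np.float64(6.1)]
plate 490 [array([542.9, 233.7]), array([123.4,  89.5]), np.float64(82.3)]
t 0.15 pos [ 232.9 -552.5  230.5] jaw -67.15 j6 -4.9 gap 85.7 F [-0.3 -0.4 -0.2]
  shift [ -4.92  36.36 -17.51] turn [55.8 -0.1  0. ]
```

```bash
python3 - <<'E'
from h import *
goto([544,-248,180],60)
E
```

```text
t 0.15 pos [ 232.9 -552.5  230.5] jaw -67.15 j6 -4.9 gap 85.7 F [-0.3 -0.4 -0.2]
  shift [  5.07  40.49 -15.97] turn [52.8 -0.1  0. ]
```

Request:
servo_tool --commands '[[[0,1,5,-2,8,0,0],[0,2,10,-4,16,0,0],[0,3,15,-6,24,0,0],[0,4,20,-8,32,0,0],[0,4.5,25,-10,40,0,0],[0,5,30,-12,46,0,0],[0,5,35,-14,52.8,0,0],[0,5,40.5,-16,52.8,0,0]]]'

```text
time: 0.95
tool_pos: [512.1, -277.4, 181.3]
tcp_rot: [-89.9, 89.9, 149.9]
ft_force: [0.4, -0.9, -0.4]
finger_gap: 85.5
```

```bash
python3 - <<'E'
from h import *
goto([544,-248,180],60)
E
```

```text
t 0.95 pos [ 512.1 -277.4  181.3] jaw -120.2 j6 86.7 gap 85.5 F [ 0.4 -0.9 -0.4]
  shift [ 0.13  1.28 -4.15] turn [-0.2  0.   0.1]
```

Request:
servo_tool --commands '[[[0,0,0.4,-1,0,0,0],[0,0,0.4,-1,0,0,0],[0,0,0.4,-1,0,0,0]]]'

```text
time: 1.25
tool_pos: [519.1, -273.3, 181.7]
tcp_rot: [-48.2, 89.9, -168.1]
ft_force: [0.7, -0.2, 0.1]
finger_gap: 85.0
```

```bash
python3 - <<'E'
from h import *
goto([544,-248,180],60)
snap('wrist','w1'); goto([544,-248,180],60)
E
```

```text
t 1.25 pos [ 519.1 -273.3  181.7] jaw -119.93 j6 87.2 gap 85.0 F [ 0.7 -0.2  0.1]
  shift [ 0.16  0.9  -3.43] turn [0.1 0.  0. ]
t 1.3 pos [ 518.8 -273.8  181.8] jaw -120.0 j6 87.2 gap 85.3 F [-0.3 -0.4 -0.4]
  shift [ 0.17  0.89 -3.49] turn [-0.  0.  0.]
```

View pics/w1.png

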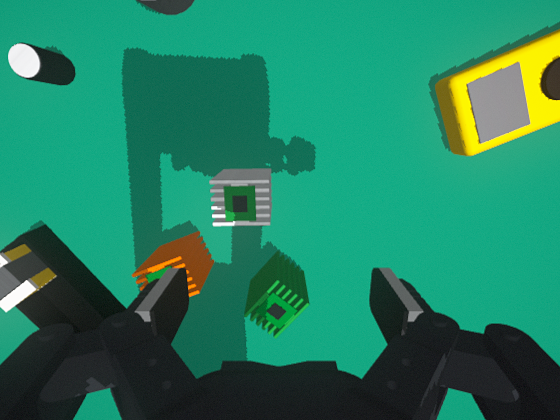

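```bash
cat >> h.py <<'E'
def rectc(t,P,z0,z1,rad,n=''):
    C=t.cloud()
    m=(C[...,2]>z0)&(C[...,2]<z1)&(np.hypot(C[...,0]-P[0],C[...,1]-P[1])<rad)
    v,u=np.nonzero(m); q=C[m];a=cv2.minAreaRect(q[:,:2].astype(np.float32))
    print(n,len(q),'c',np.round(a[0],1),'wh',np.round(a[1],1),'ang',round(a[2],1),'zmed',np.median(q[:,2]).round(1),'px',u.min(),u.max(),v.min(),v.max()); return a
E
python3 - <<'E'
from h import *
t=V('w1'); a=rectc(t,(544,-248),66,78,40,'mod top')
goto([*a[0],45],60)
E
```

```text
mod top 2235 c [ 542.4 -249. ] wh [49.8 40.3] ang 61.0 zmed 71.5 px 209 269 178 225
t 1.3 pos [ 518.8 -273.8  181.8] jaw -120.0 j6 87.2 gap 85.3 F [-0.3 -0.4 -0.4]
  shift [13.67  0.81 -3.34] turn [-0.  0.  0.]
```

Request:
servo_tool --commands '[[[0,1,0.8,-3.3,-0.7,0,0],[0,4,0.8,-3.3,-0.7,0,0],[0,8,0.8,-3.3,-0.7,0,0],[0,12,0.8,-3.3,-0.7,0,0],[0,13.8,0.8,-3.3,-0.7,0,0],[0,14.4,0.8,-3.3,-0.7,0,0],[0,14.4,0.8,-3.3,-0.7,0,0]]]'

```text
time: 2.0
tool_pos: [542.0, -249.1, 37.4]
tcp_rot: [-84.4, 89.9, 156.3]
ft_force: [0.3, -0.6, 0.3]
finger_gap: 85.6
```

```bash
python3 - <<'E'
from h import *
goto([542.4,-249,38],60.7)
E
```

```text
t 2.0 pos [ 542.  -249.1   37.4] jaw -119.36 j6 89.8 gap 85.6 F [ 0.3 -0.6  0.3]
  shift [-0.06  0.03 -0.03] turn [-0.1  0.   0.1]
```

Aligned with the module, so I close on it.

Request:
servo_tool --commands '[[[120,0,0,0,0,0,0],[160,0,0,0,0,0,0],[200,0,0,0,0,0,0],[200,0,0,0,0,0,0],[200,0,0,0,0,0,0],[200,0,0,0,0,0,0]]]' --force 50

```text
time: 2.6
tool_pos: [544.5, -249.0, 40.1]
tcp_rot: [83.8, 89.8, -35.4]
ft_force: [-0.8, -1.2, 6.0]
finger_gap: 49.2
```

```bash
python3 - <<'E'
from h import *
goto([542.4,-249,38],60.7)
E
```

```text
t 2.6 pos [ 544.5 -249.    40.1] jaw -119.24 j6 89.8 gap 49.2 F [-0.8 -1.2  6. ]
  shift [ 0.21 -0.19  0.1 ] turn [ 0.1  0.  -0.2]
```

Request:
servo_tool --commands '[[[200,-1,0,0,0,0,0],[200,-5,0,0,0,0,0],[200,-9,0,0,0,0,0],[200,-13,0,0,0,0,0],[200,-16,0,0,0,0,0],[200,-16,0,0,0,0,0]]]'

```text
time: 3.2
tool_pos: [546.0, -249.4, 205.2]
tcp_rot: [90.5, 89.4, -28.7]
ft_force: [-0.2, -0.0, -1.4]
finger_gap: 49.6
```

```bash
python3 - <<'E'
from h import *
goto([470,-10,200],95)
E
```

```text
t 3.2 pos [ 546.  -249.4  205.2] jaw -119.23 j6 89.8 gap 49.6 F [-0.2 -0.  -1.4]
  shift [  0.33 -18.33 -17.18] turn [-34.2   0.2  -0.6]
```

Request:
servo_tool --commands '[[[200,0,-2.5,-2.5,-6,0,0],[200,0,-5,-5,-12,0,0],[200,0,-8,-8,-18,0,0],[200,0,-11.5,-11,-25,0,0],[200,0,-15,-14,-31,0,0],[200,0,-17,-16,-34,0,0],[200,0,-18.3,-17.2,-34,0,0],[200,0,-18.3,-17.2,-34,0,0]]]'

```text
time: 4.0
tool_pos: [466.4, -6.4, 197.4]
tcp_rot: [-130.8, 89.9, 144.1]
ft_force: [0.5, 0.8, -2.5]
finger_gap: 49.2
```

Request:
servo_tool --commands '[[[200,0,0,0,0,0,0],[200,0,0,0,0,0,0]]]'

```text
time: 4.2
tool_pos: [467.6, -9.3, 197.7]
tcp_rot: [-64.0, 90.0, -149.3]
ft_force: [0.4, -0.4, -1.9]
finger_gap: 49.4
```

```bash
python3 - <<'E'
from h import *
goto([470,-10,200],95)
snap('wrist','w2'); goto([470,-10,200],95)
E
```

```text
t 4.2 pos [467.6  -9.3 197.7] jaw -85.29 j6 77.9 gap 49.4 F [ 0.4 -0.4 -1.9]
  shift [-0.23  0.24  0.09] turn [-0.3  0.   0. ]
t 4.25 pos [467.6  -9.4 197.8] jaw -85.31 j6 77.9 gap 49.1 F [ 0.2 -0.7 -1.8]
  shift [-0.22  0.23  0.08] turn [-0.3  0.   0. ]
```

View pics/w2.png

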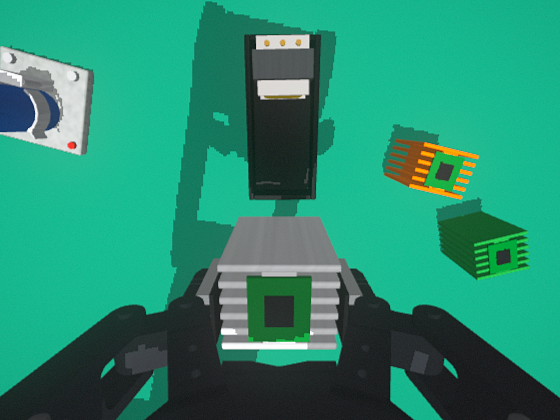

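The tray spans (281, 35–200), with the transformer at its top end around (281, 65). The held module is at (280, 215–350), level and square. I'll measure all three.

```bash
python3 - <<'E'
from h import *
t=V('w2'); C=t.cloud()
a=rectc(t,(542,-7),30,37,90,'tray rim'); x=rectc(t,(588,-2),58,68,45,'xf top'); 
h=rectc(t,(468,-9),200,260,45,'held top')
rectc(t,(542,-7),2,7,70,'floor')
m=(C[...,2]>145)&(C[...,2]<240)&(np.hypot(C[...,0]-468,C[...,1]+9)<60); v,u=np.nonzero(m)
sel=m.copy(); sel[:, :225]=0; sel[:,335:]=0
q=C[sel]; print('held z range',q.min(0).round(1),q.max(0).round(1))
# front face column
for vv in range(210,300,8): print(vv,C[vv,280].round(1))
E
```

```text
tray rim 2263 c [541.5  -6.1] wh [149.1  68.3] ang 4.9 zmed 34.0 px 244 320 34 198
xf top 1926 c [590.6  -1.8] wh [30.  50.2] ang 5.9 zmed 64.1 px 252 313 39 79
held top 20329 c [465.9  -9.2] wh [41.4 89.8] ang 4.8 zmed 229.5 px 139 419 238 370
floor 4919 c [535.1  -8.8] wh [125.  137.5] ang 8.2 zmed 4.2 px 219 349 61 187
held z range [443.6 -35.4 158.7] [488.2  16.9 232.5]
210 [445.8 -12.5   1. ]
218 [485.6  -8.4 164.7]
226 [485.8  -8.3 180.4]
234 [485.8  -8.3 193.3]
242 [486.   -8.2 204.9]
250 [485.6  -8.2 213.7]
258 [485.8  -8.2 222.6]
266 [485.   -8.2 228.6]
274 [481.4  -8.5 228.4]
282 [478.8  -8.7 230.1]
290 [475.5  -9.  230.6]
298 [472.1  -9.3 231. ]
```

```bash
python3 - <<'E'
from h import *
t=V('w2'); C=t.cloud()
yaw=np.radians(4.9); c=np.array([541.5,-6.1])
L=(C[...,:2]-c)@np.array([[np.cos(yaw),-np.sin(yaw)],[np.sin(yaw),np.cos(yaw)]])
m=(abs(L[...,0])<80)&(abs(L[...,1])<40)&(C[...,2]>38)
q=np.c_[L[m],C[...,2][m]]
for z in range(38,70,4):
    k=q[(q[:,2]>=z)&(q[:,2]<z+4)]
    if len(k): print(z,len(k),k.min(0).round(1),k.max(0).round(1))
u=np.array([np.cos(yaw),np.sin(yaw)])
tgt=c-1.3*u; tcp=tgt+1.9*u
print('module target',tgt.round(1),'tcp',tcp.round(1)); goto([*tcp,130],94.9); goto([*tcp,46],94.9)
# inner walls
m=(abs(L[...,0])<90)&(abs(L[...,1])<50)&(C[...,2]>31)&(C[...,2]<37); q=L[m]
print('rim local',q.min(0).round(1),q.max(0).round(1))
E
```

```text
38 22 [ 22.2 -25.   38.2] [34.9 24.3 41.9]
42 7 [ 22.7 -15.2  44.2] [22.8 -7.  45.9]
46 31 [ 22.5 -24.5  46.1] [34.9 24.7 49. ]
50 99 [ 22.2 -24.8  50.6] [69.1 24.3 54. ]
54 1413 [ 22.6 -22.2  54. ] [68.8 23.3 57.9]
58 85 [ 34. -25.  58.] [64.3 24.5 62. ]
62 1827 [ 34.1 -25.2  62.1] [56.8 25.  66. ]
66 14 [ 33.9 -23.9  66. ] [50.3 23.1 67.2]
module target [540.2  -6.2] tcp [542.1  -6. ]
t 4.25 pos [467.6  -9.4 197.8] jaw -85.31 j6 77.9 gap 49.1 F [ 0.2 -0.7 -1.8]
  shift [6.77 7.45 0.28] turn [-0.2  0.   0. ]
t 4.25 pos [467.6  -9.4 197.8] jaw -85.31 j6 77.9 gap 49.1 F [ 0.2 -0.7 -1.8]
  shift [15.17  7.46  0.27] turn [-0.2  0.   0. ]
rim local [-74.5 -34.1] [74.6 34.2]
```

Request:
servo_tool --commands '[[[200,0,3.5,0.2,0,0,0],[200,3,6.5,0.3,0,0,0],[200,6,7.5,0.3,0,0,0],[200,9,7.5,0.3,0,0,0],[200,11,7.5,0.3,0,0,0],[200,11,7.5,0.3,0,0,0],[200,11,7.5,0.3,0,0,0]]]'

```text
time: 4.95
tool_pos: [542.5, -6.0, 88.0]
tcp_rot: [-98.0, 89.9, 176.7]
ft_force: [-0.1, -0.5, -1.1]
finger_gap: 48.7
```

```bash
python3 - <<'E'
from h import *
goto([542.1,-6,46],94.9)
E
```

```text
t 4.95 pos [542.5  -6.   88. ] jaw -85.31 j6 79.3 gap 48.7 F [-0.1 -0.5 -1.1]
  shift [ 4.2  -0.03 -0.  ] turn [-0.2 -0.   0.1]
```

Request:
servo_tool --commands '[[[200,1.5,0,0,0,0,0],[200,3,0,0,0,0,0],[200,3.8,0,0,0,0,0],[200,4.1,0,0,0,0,0],[200,4.3,0,0,0,0,0],[200,4.4,0,0,0,0,0]]]'

```text
time: 5.55
tool_pos: [542.7, -5.3, 44.1]
tcp_rot: [83.3, 90.0, -1.9]
ft_force: [-3.5, -0.4, 4.4]
finger_gap: 49.8
```

```bash
python3 - <<'E'
from h import *
goto([542.1,-6,44],94.9)
E
```

```text
t 5.55 pos [542.7  -5.3  44.1] jaw -85.24 j6 79.3 gap 49.8 F [-3.5 -0.4  4.4]
  shift [ 0.01 -0.07  0.06] turn [-0.1  0.  -0. ]
```

Request:
servo_tool --commands '[[[95,0,0,0,0,0,0],[80,0,0,0,0,0,0],[60,0,0,0,0,0,0],[50,-0.3,0,0,0,0,0],[50,-3,0,0,0,0,0],[50,-7,0,0,0,0,0],[50,-11,0,0,0,0,0],[50,-15,0,0,0,0,0]]]'

```text
time: 6.35
tool_pos: [542.3, -5.4, 195.9]
tcp_rot: [86.0, 90.0, 0.7]
ft_force: [0.9, 0.2, -0.4]
finger_gap: 68.6
```

```bash
python3 - <<'E'
from h import *
snap('wrist','w3')
t=V('w3'); a=rectc(t,(540,-6),70,80,40,'mod in tray'); 
C=t.cloud()
yaw=np.radians(4.9); c=np.array([541.5,-6.1]); u=np.array([np.cos(yaw),np.sin(yaw)])
print('local',((np.array(a[0])-c)@u).round(1),(np.array(a[0])-c)@np.array([-u[1],u[0]]))
t0=V('top0'); goto([532,235,200],0)
E
```

```text
mod in tray 1988 c [541.1  -5.3] wh [40.  49.9] ang 4.9 zmed 75.6 px 251 307 187 231
local -0.3 0.8013875863787119
t 6.4 pos [546.   -5.7 204.2] jaw -85.24 j6 79.3 gap 68.9 F [ 2.8 -0.1  6.5]
  shift [  0.38   0.6  -24.1 ] turn [-85.2   0.5  -0.4]
```

View pics/w3.png

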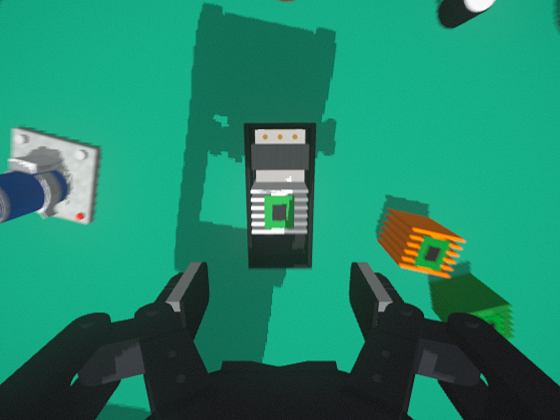

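Request:
servo_tool --commands '[[[20,0,0,-3,-8,0,0],[0,0,0,-6,-16,0,0],[0,0,0,-9,-24,0,0],[0,-0.5,0.5,-12,-32,0,0],[0,-1,1,-15,-40,0,0],[0,-1.5,1,-18,-48,0,0],[0,-1.5,1,-21,-56,0,0],[0,-1.5,1,-24,-64,0,0]]]'

```text
time: 7.2
tool_pos: [532.7, 235.9, 209.5]
tcp_rot: [37.0, 89.9, 16.1]
ft_force: [-0.2, 0.1, 0.4]
finger_gap: 85.7
```

```bash
python3 - <<'E'
from h import *
goto([532,235,230],-9)
E
```

```text
t 7.2 pos [532.7 235.9 209.5] jaw -20.92 j6 39.8 gap 85.7 F [-0.2  0.1  0.4]
  shift [-2.05 -0.11 -0.03] turn [-11.9   0.1  -0. ]
```

Request:
servo_tool --commands '[[[0,-2,0,0,-6,0,0],[0,-2,0,0,-12,0,0],[0,-2,0,0,-12,0,0],[0,-2,0,0,-12,0,0]]]'

```text
time: 7.6
tool_pos: [532.5, 234.5, 228.7]
tcp_rot: [-153.1, 90.0, -162.5]
ft_force: [-0.3, 0.2, 0.2]
finger_gap: 85.2
```

```bash
python3 - <<'E'
from h import *
snap('wrist','w4')
t=V('w4'); a=rectc(t,(532,235),98,106,30,'cap top'); rectc(t,(540,233),10,14,75,'plate')
E
```

```text
cap top 1417 c [532.7 237.3] wh [38.8 38.6] ang 16.0 zmed 102.7 px 258 301 183 225
plate 2712 c [540.2 235.8] wh [83.9 84.6] ang 79.4 zmed 12.0 px 250 323 150 220
```

View pics/w4.png

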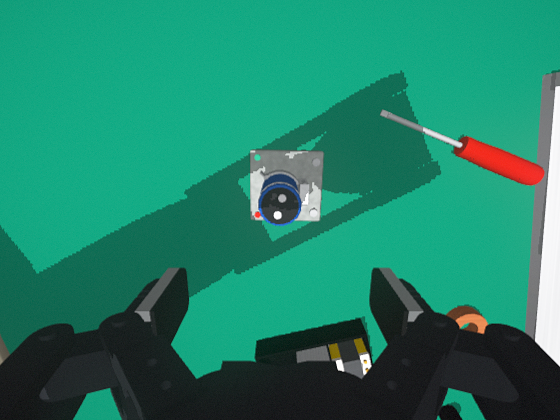

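```bash
python3 - <<'E'
from h import *
t=V('w4'); b=cv2.resize(t.p[135:240,235:340],(500,500),interpolation=cv2.INTER_CUBIC)
t=V('w2');d=cv2.resize(t.p[30:170,0:110],(290,370),interpolation=cv2.INTER_CUBIC)
im=np.zeros((500,795,3),np.uint8);im[:,:500]=b;im[:370,500:790]=d
cv2.imwrite('pics/c4.png',im[...,::-1])
yaw=-10.6; fx=np.array([np.cos(np.radians(yaw)),np.sin(np.radians(yaw))])
goto([532.7,237.3,150],yaw);goto([532.7,237.3,55],yaw)
E
```

```text
t 7.65 pos [532.4 234.4 228.5] jaw -9.43 j6 28.1 gap 85.4 F [-0.5 -0.1  0.2]
  shift [ 7.85  0.3  -0.01] turn [ 1.2 -0.   0. ]
t 7.65 pos [532.4 234.4 228.5] jaw -9.43 j6 28.1 gap 85.4 F [-0.5 -0.1  0.2]
  shift [ 1.735e+01  3.000e-01 -1.000e-02] turn [ 1.2 -0.   0. ]
```

View pics/c4.png

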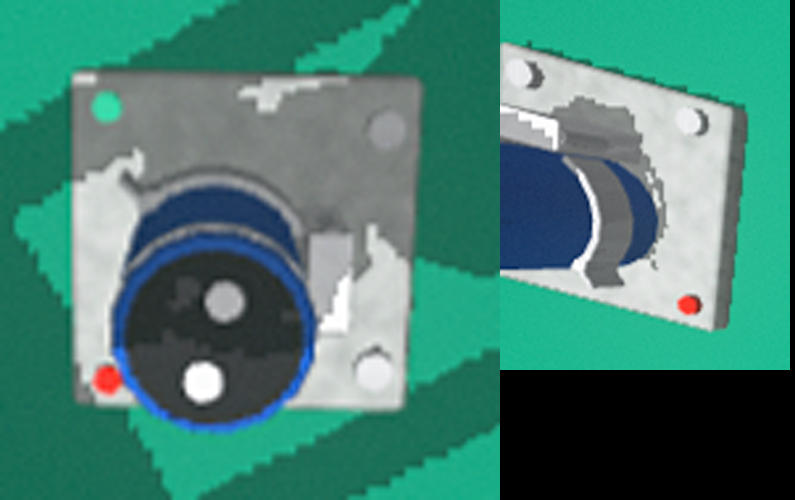

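The crop shows the post at (330,280), behind the capacitor on the right. The clip lips and LEDs are on the left, so the mouth is on the -x side. The plate's yaw is -10.6°, and the capacitor axis is at (532.7, 237.3). I'll descend with the jaws along the fixture's x, which gives a positive push from the rear finger.

Request:
servo_tool --commands '[[[0,3,0.3,0,1.2,0,0],[0,8,0.3,0,1.2,0,0],[0,12,0.3,0,1.2,0,0],[0,15,0.3,0,1.2,0,0],[0,17,0.3,0,1.2,0,0],[0,17.2,0.3,0,1.2,0,0],[0,17.2,0.3,0,1.2,0,0]]]'

```text
time: 8.35
tool_pos: [532.7, 237.2, 56.6]
tcp_rot: [-150.0, 89.9, -160.5]
ft_force: [1.2, 0.4, 0.2]
finger_gap: 85.3
```

```bash
python3 - <<'E'
from h import *
goto([532.7,237.3,55.5],-10.6)
E
```

```text
t 8.35 pos [532.7 237.2  56.6] jaw -10.54 j6 29.5 gap 85.3 F [1.2 0.4 0.2]
  shift [ 0.11  0.01 -0.01] turn [ 0.1 -0.1  0. ]
```

Request:
servo_tool --commands '[[[110,0,0,0,0,0,0],[150,0,0,0,0,0,0],[220,0,0,0,0,0,0],[220,0,0,0,0,0,0],[220,0,0,0,0,0,0],[220,0,0,0,0,0,0],[220,0,0,0,0,0,0]]]' --force 90

```text
time: 9.05
tool_pos: [534.2, 238.1, 58.6]
tcp_rot: [30.9, 89.8, 20.5]
ft_force: [-0.6, 0.2, 6.2]
finger_gap: 38.4
```

```bash
python3 - <<'E'
from h import *
goto([532.7,237.3,55.5],-10.6)
snap('wrist','w5')
E
```

```text
t 9.05 pos [534.2 238.1  58.6] jaw -10.45 j6 29.4 gap 38.4 F [-0.6  0.2  6.2]
  shift [ 0.31 -0.1  -0.14] turn [ 0.1  0.1 -0.1]
```

View pics/w5.png

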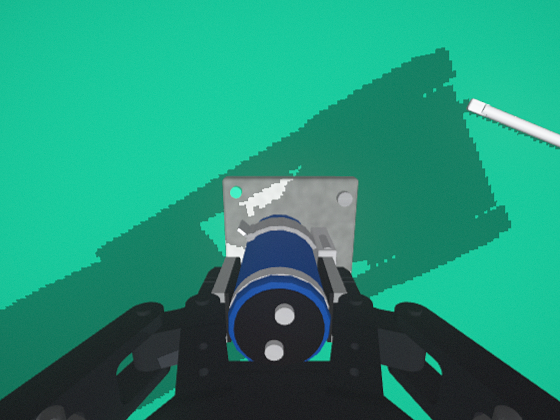

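The capacitor is gripped upright (gap 38.4), with the pads just above the clip. I'll snap it straight out towards the fixture's -x.

Request:
servo_tool --commands '[[[220,-0.1,0,-0.5,0,0,0],[220,-0.1,0,-1.0,0,0,0],[220,-0.1,0,-1.5,0,0,0],[220,-0.1,0,-2.0,0,0,0],[220,-0.1,0,-2.6,0,0,0],[220,-0.1,0,-3.4,0,0,0],[220,-0.1,0,-4.2,0,0,0],[220,-0.1,0,-5,0,0,0]]]'

```text
time: 9.9
tool_pos: [483.8, 247.0, 58.5]
tcp_rot: [25.7, 89.9, 15.3]
ft_force: [2.6, 0.0, 2.5]
finger_gap: 38.1
```

```bash
python3 - <<'E'
from h import *
goto([532.7,237.3,58],-10.6)
E
```

```text
t 9.9 pos [483.8 247.   58.5] jaw -10.44 j6 32.1 gap 38.1 F [2.6 0.  2.5]
  shift [ 0.05 -0.06  4.98] turn [ 0.2  0.1 -0. ]
```

Request:
servo_tool --commands '[[[220,0,0,-1.2,0,0,0],[220,-1,0,-2,0,0,0],[220,-4,0,-2,0,0,0],[220,-8,0,-2,0,0,0],[220,-12,0,-2,0,0,0],[220,-14,0,-2,0,0,0],[220,-14,0,-2,0,0,0]]]'

```text
time: 10.6
tool_pos: [465.3, 251.3, 202.0]
tcp_rot: [36.6, 89.7, 26.1]
ft_force: [0.8, -0.4, -0.7]
finger_gap: 38.3
```

```bash
python3 - <<'E'
from h import *
snap('wrist','w6'); snap('side','s6'); goto([440,60,200],94.9,mod=True)
E
```

```text
t 10.7 pos [463.4 250.3 197.3] jaw -10.43 j6 33.2 gap 38.2 F [-0.3 -0.1 -1.8]
  shift [ -0.27 -19.14   1.15] turn [74.7 -0.   0.1]
```

View pics/w6.png

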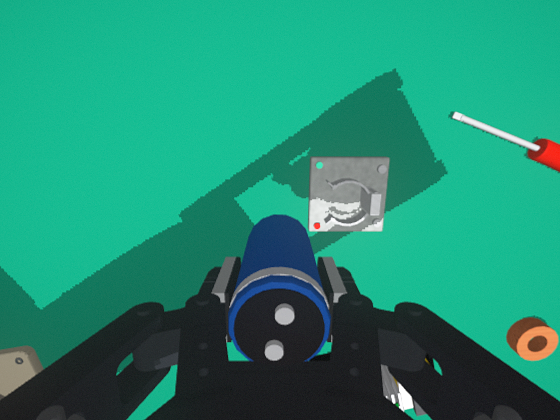

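View pics/s6.png

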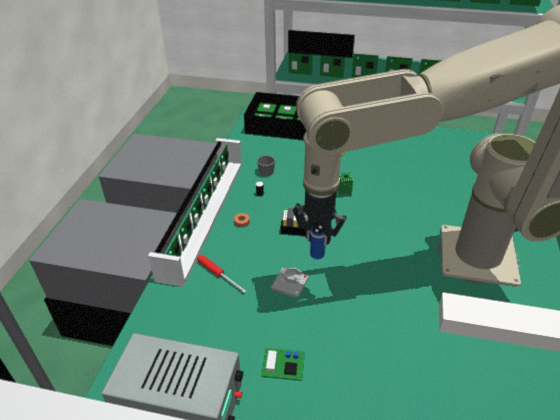

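```bash
python3 - <<'E'
from h import *
goto([425,-16,200],94.9)
t=V('w6'); C=t.cloud(); s,p,R=state()
L=(C-p)@R   # tool frame: x down, y cam side, z jaw
for vv in range(220,300,10): print(vv,L[vv,280].round(1))
m=(L[...,0]<-38)&(np.hypot(L[...,1],L[...,2])<30)&(L[...,0]>-60); q=L[m]; print(len(q),np.percentile(q,[1,50,99],0).round(1))
E
```

```text
t 10.7 pos [463.4 250.3 197.3] jaw -10.43 j6 33.2 gap 38.2 F [-0.3 -0.1 -1.8]
  shift [ -0.26 -26.88   1.05] turn [74.7 -0.   0.1]
220 [25.3 19.8  1.9]
230 [ 8.1 19.5  1.8]
240 [-7.  19.5  1.6]
250 [-19.1  19.3   1.5]
260 [-30.2  19.4   1.4]
270 [-41.   20.1   1.3]
280 [-46.7  19.    1.3]
290 [-48.8  16.1   1.2]
9875 [[-58.8 -14.6 -25.2]
 [-48.9   7.5   0.5]
 [-38.7  19.9  25.5]]
```

Request:
servo_tool --commands '[[[220,0,-3,0,8,0,0],[220,0,-6,0.2,16,0,0],[220,0,-10,0.4,25,0,0],[220,0,-14,0.6,33,0,0],[220,0,-18,0.8,42,0,0],[220,0,-22,1,50,0,0],[220,0,-25.5,1,59,0,0],[220,0,-26.9,1,67,0,0]]]'

```text
time: 11.5
tool_pos: [422.9, -18.2, 195.1]
tcp_rot: [-102.6, 89.7, 179.4]
ft_force: [0.6, 0.2, -2.1]
finger_gap: 38.2
```

```bash
python3 - <<'E'
from h import *
goto([425,-16,200],94.9)
E
```

```text
t 11.5 pos [422.9 -18.2 195.1] jaw -77.93 j6 68.6 gap 38.2 F [ 0.6  0.2 -2.1]
  shift [-0.49  0.25 -0.17] turn [ 7.2 -0.   0.3]
```

Request:
servo_tool --commands '[[[220,-0.4,0.2,0,7.2,0,0],[220,-0.4,0.2,0,7.2,0,0],[220,-0.4,0.2,0,7.2,0,0]]]'

```text
time: 11.8
tool_pos: [426.2, -15.3, 200.2]
tcp_rot: [-107.4, 89.8, 168.2]
ft_force: [-0.6, -0.5, -2.2]
finger_gap: 38.2
```

```bash
python3 - <<'E'
from h import *
s,p,R=state(); snap('wrist','w7'); t=V('w7'); C=t.cloud(); L=(C-p)@R
for vv in range(215,290,12): print(vv,L[vv,279].round(1))
for x0 in(-40,-20,0,20,35):
    m=(abs(L[...,0]-x0)<4)&(abs(L[...,2])<15)&(abs(L[...,1])<26)
    q=L[m][:,1:]
    if len(q)>20:
        A=np.c_[2*q,np.ones(len(q))]; sol=np.linalg.lstsq(A,(q**2).sum(1),rcond=None)[0]
        print('h',x0,'centre y,z',sol[:2].round(2),'rad',np.sqrt(sol[2]+sol[:2]@sol[:2]).round(1))
m=(abs(L[...,1])<24)&(abs(L[...,2])<14)&(L[...,0]>-60)&(L[...,0]<60); print('bottom x',np.percentile(L[m][:,0],[0,99.9,100]).round(1))
a=rectc(t,(541.5,-6),30,37,90,'rim'); b=rectc(t,(541,-5),70,80,40,'mod')
yaw=np.radians(4.9); c=np.array([541.5,-6.1]); u=np.array([np.cos(yaw),np.sin(yaw)])
for k in(a,b): print(((np.array(k[0])-c)@u).round(1),((np.array(k[0])-c)@np.array([-u[1],u[0]])).round(1))
goto([496.5,-10,150],94.9)
E
```

```text
215 [40.2 17.8  0.1]
227 [16.9 17.8  0. ]
239 [-0.9 17.5  0. ]
251 [-15.8  17.5   0. ]
263 [-29.6  18.1   0. ]
275 [-39.   17.7  -0. ]
287 [-43.5  15.2  -0. ]
h -40 centre y,z [2.04 0.05] rad 14.6
h -20 centre y,z [-1.53 -0.17] rad 19.3
h 0 centre y,z [-1.52 -0.27] rad 19.3
h 20 centre y,z [-1.52 -0.3 ] rad 19.3
h 35 centre y,z [-1.46 -0.37] rad 19.3
bottom x [-49.1  42.9  44. ]
rim 2136 c [533.5  -6.5] wh [134.8  68.4] ang 4.8 zmed 34.0 px 243 321 0 157
mod 2786 c [540.9  -5.3] wh [40.3 49.9] ang 4.8 zmed 75.6 px 249 313 38 94
-8.0 0.3
-0.6 0.9
t 11.85 pos [426.4 -15.2 200.4] jaw -84.41 j6 75.5 gap 38.3 F [-0.8 -0.3 -2.1]
  shift [5.03 7.04 0.17] turn [ 0.7 -0.   0.1]
```

View pics/w7.png

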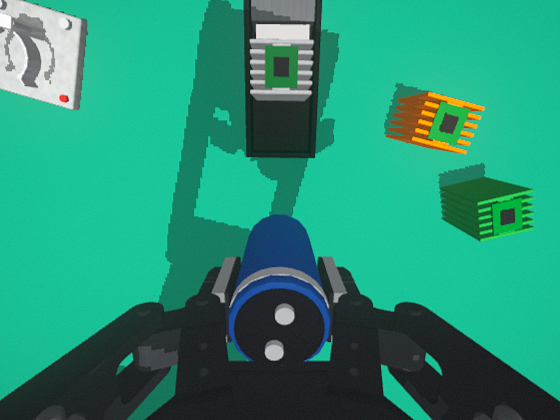

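The capacitor is upright in the fingers, its axis 1.9 mm on the tray's -x side of the TCP. The module stands square in the tray at (281,67). The free gap is in front of it, at (281,125).

Request:
servo_tool --commands '[[[220,0,4,0.2,0.7,0,0],[220,2,7,0.2,0.7,0,0],[220,5,7.2,0.2,0.7,0,0],[220,8,7.2,0.2,0.7,0,0],[220,10,7.2,0.2,0.7,0,0],[220,10,7.2,0.2,0.7,0,0],[220,10,7.2,0.2,0.7,0,0]]]'

```text
time: 12.55
tool_pos: [498.7, -10.4, 101.7]
tcp_rot: [-102.2, 89.9, 172.5]
ft_force: [0.9, 0.8, -1.2]
finger_gap: 38.1
```

```bash
python3 - <<'E'
from h import *
goto([498.3,-9.8,50.6],94.9)
E
```

```text
t 12.55 pos [498.7 -10.4 101.7] jaw -85.22 j6 78.1 gap 38.1 F [ 0.9  0.8 -1.2]
  shift [ 5.11 -0.03 -0.06] turn [-0.1 -0.   0.1]
```

Request:
servo_tool --commands '[[[220,1.5,0,0,0,0,0],[220,3,0,0,0,0,0],[220,4,0,0,0,0,0],[220,4.6,0,0,0,0,0],[220,4.9,0,0,0,0,0],[220,4.9,0,0,0,0,0]]]'

```text
time: 13.15
tool_pos: [499.2, -10.9, 52.9]
tcp_rot: [-119.7, 90.0, 155.0]
ft_force: [0.1, -0.4, -1.9]
finger_gap: 38.4
```

```bash
python3 - <<'E'
from h import *
goto([498.3,-9.8,50.6],94.9)
E
```

```text
t 13.15 pos [499.2 -10.9  52.9] jaw -85.34 j6 78.2 gap 38.4 F [ 0.1 -0.4 -1.9]
  shift [ 0.23 -0.08 -0.12] turn [-0.2 -0.   0. ]
```

Still free of the floor (-1.9 N, just the weight). I'll lower gently until it makes contact.

Request:
servo_tool --commands '[[[220,0.1,0,-0.1,0,0,0],[220,0.2,0,-0.1,0,0,0],[220,0.2,0,-0.1,0,0,0]]]'

```text
time: 13.45
tool_pos: [499.3, -9.9, 51.2]
tcp_rot: [76.7, 90.0, -8.7]
ft_force: [-0.3, 0.4, -1.3]
finger_gap: 38.0
```

Request:
servo_tool --commands '[[[220,0.1,0,0,0,0,0],[220,0.15,0,0,0,0,0],[220,0.15,0,0,0,0,0]]]'

```text
time: 13.75
tool_pos: [499.6, -9.9, 50.6]
tcp_rot: [82.1, 90.0, -3.2]
ft_force: [-3.5, 1.2, 8.1]
finger_gap: 38.7
```

Contact at 50.6 mm, as predicted. Releasing and rising.

Request:
servo_tool --commands '[[[125,0,0,0,0,0,0],[110,0,0,0,0,0,0],[90,0,0,0,0,0,0],[80,0,0,0,0,0,0],[70,-2,0,0,0,0,0],[60,-6,0,0,0,0,0],[60,-10,0,0,0,0,0],[60,-14,0,0,0,0,0]]]' --force 20

```text
time: 14.55
tool_pos: [498.7, -9.9, 190.7]
tcp_rot: [-102.4, 90.0, 172.3]
ft_force: [0.9, -0.2, 0.9]
finger_gap: 65.2
```

Request:
servo_tool --commands '[[[60,-2,-4,0,0,0,0],[60,-4,-7,0,0,0,0],[60,-4,-7,0,0,0,0],[60,-4,-7,0,0,0,0]]]'

```text
time: 14.95
tool_pos: [429.7, -15.7, 230.1]
tcp_rot: [79.1, 89.9, -6.3]
ft_force: [-0.7, 0.3, -1.5]
finger_gap: 65.5
```

```bash
python3 - <<'E'
from h import *
snap('wrist','w8'); snap('side','s8'); snap('top','t8')
t=V('w8'); yaw=np.radians(4.9); c=np.array([541.5,-6.1]); u=np.array([np.cos(yaw),np.sin(yaw)])
for k in(rectc(t,(541,-5),70,80,30,'mod'),rectc(t,(496,-10),86,99,30,'cap'),rectc(t,(590,-2),60,68,32,'xf')): print(((np.array(k[0])-c)@u).round(1),((np.array(k[0])-c)@np.array([-u[1],u[0]])).round(1))
goto([500,-10,200])
b=V('t8'); s=V('side8'.replace('ide8','8'))
im=np.zeros((420,790,3),np.uint8); im[:,:390]=cv2.resize(b.p[190:280,160:400][:, 85:165],(390,420)); im[:,395:785]=cv2.resize(s.p[190:300,260:350],(390,420)); cv2.imwrite('pics/c8.png',im[...,::-1])
E
```

```text
mod 2139 c [540.6  -5.3] wh [39.7 49.8] ang 4.9 zmed 75.6 px 249 305 54 102
cap 1675 c [498.   -9.4] wh [39.1 39.2] ang 5.7 zmed 94.7 px 256 300 105 151
xf 1681 c [589.9  -1.9] wh [28.6 50.1] ang 4.9 zmed 64.1 px 250 306 2 38
-0.8 0.9
-43.6 0.4
48.6 0.1
t 15.1 pos [429.3 -15.5 228.3] jaw -85.35 j6 76.4 gap 65.4 F [-0.2  0.4 -0.8]
  shift [2.82 7.09 0.03] turn [0. 0. 0.]
```

View pics/w8.png

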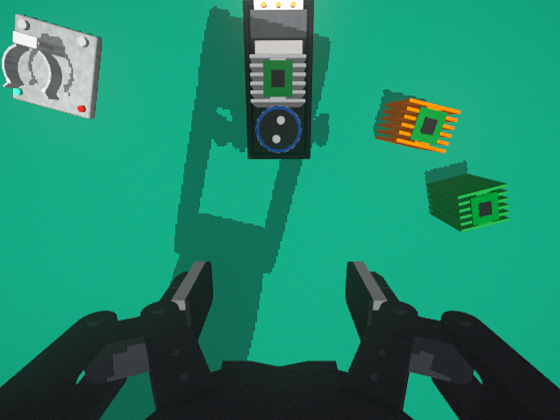

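View pics/c8.png

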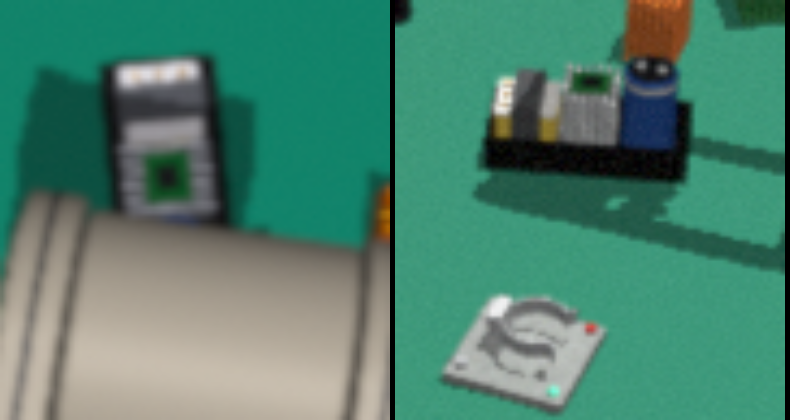

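The wrist view shows the capacitor at (278,130), the module at (278,78) and the transformer behind it. The side view shows all three upright in the tray and the clip empty. The gripper is well clear, so I hand in.

```bash
python3 - <<'E'
from bench import r
print(r.hand_in())
E
```

```text
the job is handed in; nothing more can be done
None
```

The job is handed in at about 15 s. I lowered the silver module in beside the transformer, then snapped the capacitor about 50 mm forward out of the clip's open side. Once it was clear of the clip I lifted it and lowered it into the space left at the tray's near end.

**Last checks:**
- **Standing:** All three parts look upright in the side and wrist views. Module top is at 75.6 mm (76 expected), capacitor top at 94.7 mm (94 expected) and transformer top unchanged at 64.1 mm.
- **Position:** The module is square to the tray within about 0.1°.
- **Gripper:** It was open and about 70 mm back from the capacitor when I handed in.
- **Forces:** The highest wrist reading I saw was about 8 N, when the capacitor touched down. Forces during the snap itself were read only at its end.
- **Other things on the bench:** The gripper stayed away from the other items. The orange and green look-alikes and the fixture appear undisturbed. I did not measure the bystanders again.

**Disagreements:** Between the last two views, the measured capacitor position differs by about 1.7 mm along the tray from where I aimed. It still clears the module by roughly 3 mm. The last top picture shows the capacitor only in part, because the arm covers that end of the tray.

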